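Open the worktop water filter whose thread hand is unknown

ROBOT

A 7-joint arm with a two-finger parallel gripper is mounted at the origin on the work surface. World frame = base frame: x ahead of the robot, y to its left, z up, the work surface at z = 0. Lengths are in m, angles in rad, forces in N, time in s.
With the tool pointing down it reaches from about 0.35 to 0.9 m from the base axis. Payload 8.1 kg.
Tool frame: the origin (TCP) lies where the fingers leave the gripper's body, on its centre line; the fingertips stand 66 mm ahead of it and the grasp point (between the pads) lies 47 mm ahead of it; z points along the fingers, y is the line along which they close (so a half turn about z gives the same grasp; the last joint's range is limited). The gripper opens to 92 mm and grips with 3 to 60 N. Pads are 19 mm wide; open, the fingers measure 130 mm over their backs; the gripper's body (75 mm by 190 mm) begins 47 mm behind the grasp point.
Start: joints at [-1.411, 0.434, 0.025, 1.573, -0.012, 1.134, -0.075], TCP at [0.162, 0.604, 0.292] pointing down, gripper open.
Joint ranges: [-2.62, 2.62], [-0.44, 2.09], [-1.27, 1.32], [0.08, 2.57], [-1.32, 4.46], [0.12, 2], [-2.74, 2.74]. Speed limits (rad/s): [2.22, 2.22, 3.01, 3.01, 3.14, 3.14, 3.14].

INTERFACE

Orientations are given as a rotation vector (axis times angle).
In Python, from cell import arm gives the robot as it stands.
- The arm moves only by the tool send_rows, never from a script. Its argument "motion" is text: rows parted by semicolons, each of 7 numbers parted by spaces: the closure, from 0 (fully open) to 1 (shut), then the shift along the world's x, y, z in m, then the turn, a rotation vector about the world's x, y, z in degrees. A call has 1 to 5 rows; each row shifts and turns the commanded pose from where the row before left it; what a row does not reach is not made up. A row lasts 1/8 s, in which the tool goes at most 62.5 mm and 10.7 degrees, less where a joint would pass 70% of its speed; a pose out of reach is approached as far as the arm can. A call is refused whole if a number of a shift passes 0.0625 or a number of a turn 10.7, either way. A call with a gripper value outside its range is refused whole. The fingers move at their own pace and stop on an object; "force" is the grip in N (left out, the last holds). Time passes only in rows, so rows that do not move let the fingers close. It gives the time, the measured TCP pose, the force, the opening and the grip force at its end, in the units of the state.
- arm.observe(): the state, without advancing time (a new reading comes with each control period).
- arm.get_image(name): name is "scene" or "top"; returns (picture, depth): 420x560x3 uint8, blue, green, red; 420x560 float32, m along the optical axis (not along the pixel's ray), 0 where there is no reading.
- arm.camera_model(name): a dict with "fx", "fy", "cx", "cy" (pixels), "view" (4x4, takes a point from world to camera coordinates). Camera axes: x right, y down, z forward; pixel columns grow to the right and rows downward; lengths in m; the calibration is good to about 2 mm. A picture is of the moment at which its call begins. camera_model takes no time and is no camera call.
- arm.sign_off(): hands the job in; it is judged then, once.
The state is a dict: "clock": time; "joints": joint angles; "dq": joint speeds; "joint_efforts": joint torques, N m; "position": TCP position; "ee_rot": TCP orientation; "force": force on the tool from outside, world axes, zero at the start; "ft_torque": the same for the moment, N m; "width": opening from 0.0 (shut) to 1.0 (fully open); "gripper_force": force on a finger pad.
Only numpy, scipy, OpenCV 4.12 (cv2) and the standard library are available. Lean on these libraries where they do the work, as an engineer would, in place of code of your own. Each camera call takes 0.05 s, during which the arm holds its last target. There are 200 camera calls.

TASK

We are changing the water filter cartridge: first stand the new white cartridge upright and centred on top of the small round steel drip stand and let go of it. Then unscrew the blue winged cap of the filter; nobody remembers whether its thread is left-handed or right-handed, so try both ways to feel which one gives, turn it that way until it is loose, lift it off and finish while still holding it in the gripper about 8 cm above where it sat, touching nothing else. Leave the cartridge standing and all the other things on the worktop where they are.

Things in the scene. Friction and masses are not known exactly. Their poses are not given: they have to be found in the camera images.
- cap: blue filter cap, 0.08 to 0.16 kg: disc 76 mm diameter, 10 mm thick, lying on the filter's rim, with an upright wing grip on top. Origin: centre of the disc's underside, z up. At the start it is tightened, its x axis (the wing) within 0.14 rad of the filter's y. The wrong way it turns at most 0.4 rad and hits a hard stop; the right way (left or right varies, cannot be seen) it turns easily
- wing (a point): place to grip the cap: middle of the wing, on the axis, 34 mm above the cap's origin. The wing is 52 mm long along the cap's x, 16 mm thick along its y, and stands from 10 to 43 mm above the cap's origin. Free turning reads under 0.15 N m; at a stop the moment climbs past 0.3 N m within about 0.1 rad
- foot (a point): lowest point of the cap, on its axis, 24 mm below its origin, unseen inside the mouth: a 10 mm stem carries a cross-bar 48 mm long along the cap's x, 8 mm wide, 10 mm high. Until turned loose it has only 2 mm of play upwards. Turning does not raise it; once loose it must be lifted over 24 mm to be clear
- filter: fixed twin worktop water filter on a black base 130 x 290 mm, 12 mm thick. Origin: on the worktop under the axis of the openable white canister (blue band, 100 mm diameter, 130 mm tall) that carries the blue cap; z up. The second white canister (grey band, closed top, 96 mm diameter, 140 mm tall) stands at own y = -150 mm and is not opened.
- mouth (a point): centre of the rim of the openable canister, 130 mm above the worktop, where the cap's origin sits; axes as the filter's; fixed. The cap is loose when its wing stands about 1.13 rad (65 degrees) from the filter's y axis, 1.0 to 1.4 rad from its start, either left or right; there a second hard stop ends the turn, and from this stop to about 0.15 rad before it the cap lifts straight out
- cartridge: new filter cartridge: white upright cylinder with blue bands at both ends, 42 mm diameter, 110 mm tall, about 0.16 kg, at first standing on the worktop. Origin: centre of its underside, z up its axis
- stand: fixed drip stand of steel: round foot 100 mm diameter, thin stem, and a flat round top plate 52 mm diameter, 80 mm above the worktop. Origin: centre of the foot's underside
- stand_top (a point): centre of the upper face of the drip stand's top plate, 80 mm above the worktop; the cartridge's underside goes here
- gold_bottle: bystander: gold metal drink bottle with black cap, 68 mm diameter, 210 mm tall; leave it alone. Origin: centre of its underside
- purple_flask: bystander: lilac drink flask with grey cap, 74 mm diameter, 190 mm tall; leave it alone. Origin: centre of its underside
- spice_jar: bystander: amber spice jar, red cap, 44 mm diameter, 85 mm tall; leave it alone. Origin: centre of its underside
- herb_jar: bystander: green glass herb jar, black cap, 44 mm diameter, 85 mm tall; leave it alone. Origin: centre of its underside
- mug: bystander: blue mug, 80 mm diameter, 90 mm tall, handle at its +y; leave it alone. Origin: centre of its underside
- spoon: bystander: wooden spoon lying flat along its own x; leave it alone. Origin: centre of its underside
Things that resemble listed ones, but are neither listed nor needed, are in the scene too. What is shaped like the cartridge but purple is not meant. What is shaped like the cap but yellow is not meant.

How it is judged:
On the way, in this order (a step that is already met when the one before it is completed fails the run):
1. the cartridge stands upright, centred on the drip stand, let go (horizontal distance between cartridge and stand_top below 0.015 m and z of cartridge in the frame of stand_top between -0.005 and 0.005 m and angle between cartridge's own z axis and vertical below 0.1 rad and linear speed of cartridge below 0.02 m/s and contact force between the fingers and cartridge below 0.1 N), for 0.3 s.
2. the cap has been turned loose (over 0.8 rad) while still seated in the mouth (angle between the x axis of cap and the y axis of filter, either way round above 0.8 rad and z of cap in the frame of mouth below 0.008 m and horizontal distance between cap and mouth below 0.01 m), for 0.1 s.
At the end, for the whole second after the job is handed in: The cartridge stands released and still on the drip stand (within 15 mm of its centre, 5 mm in height, tilt under 0.1 rad), and the gripper holds the cap still, gripped by the fingers with over 1 N, its underside over 50 mm above the filter's rim, touching neither filter, cartridge nor stand (all of step 1 and z of cap in the frame of mouth above 0.05 m and contact force between the fingers and cap above 1 N and contact force between cap and filter below 0.1 N and contact force between cap and cartridge below 0.1 N and contact force between cap and stand below 0.1 N and linear speed of cap below 0.03 m/s); the arm keeps its last pose, push and grip.
It fails at once if another thing on the worktop is shifted by more than 30 mm (distance of any of gold_bottle, purple_flask, spice_jar, herb_jar, mug, spoon from where it was at the start of the episode above 0.03 m).
It also fails if it takes over 61 s, if anything falls off the work surface, if the arm or the gripper's body presses on something with over 40 N, if the wrist force passes 120 N, or if a joint passes its speed limit or range.

## Working session

There is one attempt and no reset: what is moved stays moved. The work goes in short steps, Python scripts to look and compute and a tool call to move; the robot and the scene stay as the last step left them, time stands still between calls to the robot, and variables do not carry over. Pictures are saved under pics/ and viewed, at most 10 in all, crops included, and the job is handed in when it is done.

Besides the shell and the picture viewer there is one more tool, called after ">>>" as a command line: name --argument value ..., lists and objects as JSON in quotes. send_rows: Moves the arm, as the interface text tells. Its arguments: {"type":"object","properties":{"motion":{"type":"string"},"force":{"type":"number"}},"required":["motion"]}

```bash
mkdir -p pics; ls; python3 - <<'E'
from cell import arm
import cv2,numpy as np
for n in("scene","top"):
    p,d=arm.get_image(n); cv2.imwrite(f"pics/{n}0.png",p); np.savez(f"{n}0.npz",p=p,d=d); print(arm.camera_model(n))
s=arm.observe();print(s)
E
```

```text
pics
{'fx': 414.80081230979596, 'fy': 414.80081230979596, 'cx': 280.3334735223996, 'cy': 210.47062805605674, 'view': array([[ 0.83087826,  0.55595166,  0.0236448 , -0.47544865],
       [ 0.35145658, -0.49136511, -0.79689309, -0.09654131],
       [-0.43141581,  0.67043126, -0.60365745,  1.51182608],
       [ 0.        ,  0.        ,  0.        ,  1.        ]])}
{'fx': 395.9358653889886, 'fy': 395.9358653889886, 'cx': 276.3535315837303, 'cy': 208.5995974042188, 'view': array([[-1.92741475e-03, -9.99977377e-01,  6.44439681e-03,
        -4.45102850e-03],
       [-9.83432627e-01,  7.27306713e-04, -1.81272557e-01,
         5.78157266e-01],
       [ 1.81263769e-01, -6.68701748e-03, -9.83411780e-01,
         1.21007709e+00],
       [ 0.00000000e+00,  0.00000000e+00,  0.00000000e+00,
         1.00000000e+00]])}
{'clock': 0.1, 'joints': array([-1.41060884,  0.43516392,  0.02498116,  1.5740042 , -0.01156123,
        1.133961  , -0.07511961]), 'dq': array([ 0.00027737, -0.00248728,  0.00052537, -0.00220368, -0.00031411,
        0.00036523, -0.00018319]), 'joint_efforts': array([ 2.26714088e-03, -6.69124317e+01,  9.87263024e-01, -3.15142572e+01,
       -6.05416344e-02,  3.73379875e-02,  4.06411868e-05]), 'position': array([0.16232312, 0.60318685, 0.29151761]), 'ee_rot': array([-4.11720276e-01, -3.11447898e+00,  2.18724772e-03]), 'force': array([-0.29230709,  0.4016552 ,  0.28792225]), 'ft_torque': array([-0.01817193, -0.06327635, -0.02222492]), 'gripper_force': 0.0, 'width': 0.9999393466730592}
```

View pics/scene0.png

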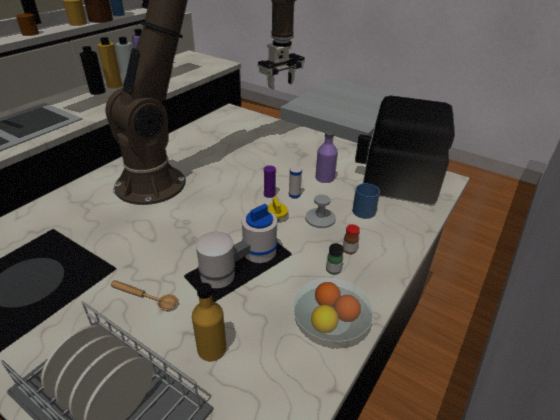

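View pics/top0.png

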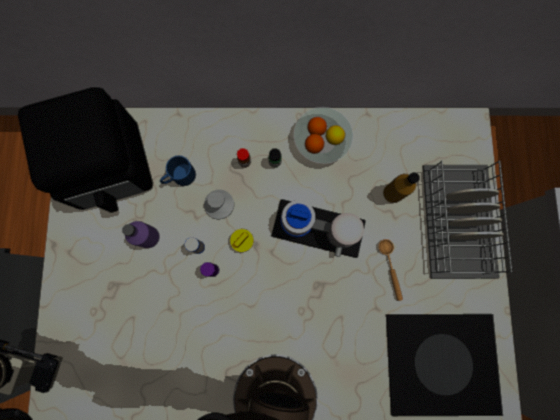

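The scene view shows the white cartridge with blue bands at (295,183), the purple decoy at (270,181), the stand at (321,210), the blue cap at (261,215) and the yellow decoy at (277,210). In the top view these are: white cartridge (193,246), purple decoy (209,270), stand (218,203), blue cap (298,214) and yellow decoy (241,240). The white one with blue bands is the cartridge, and the blue cap on the canister is the one to turn. I'll measure both and confirm them in one crop.

```bash
cat > h.py <<'E'
import numpy as np,cv2
from cell import arm
def cloud(n,d):
    m=arm.camera_model(n);v,u=np.mgrid[:420,:560]
    P=np.stack([(u-m['cx'])/m['fx']*d,(v-m['cy'])/m['fy']*d,d],-1)
    V=m['view'];W=(P-V[:3,3])@V[:3,:3];W[d<=0]=np.nan
    return W
def box(W,c,r,z0,z1):
    return (np.hypot(W[...,0]-c[0],W[...,1]-c[1])<r)&(W[...,2]>z0)&(W[...,2]<z1)
def rep(name,W,m):
    Q=W[m]
    if len(Q)<4: print(name,'few');return
    (cx,cy),r=cv2.minEnclosingCircle(Q[:,:2].astype(np.float32))
    print(name,len(Q),'enc',round(cx,4),round(cy,4),round(r,4),'med',Q.mean(0).round(4),'z',np.percentile(Q[:,2],[5,50,95]).round(4))
def wing(W,p,c,z0,z1):
    m=box(W,c,.045,z0,z1);Q=W[m][:,:2];mu=Q.mean(0)
    (cx,cy),(w,h),a=cv2.minAreaRect((Q*1000).astype(np.float32))
    e=np.linalg.eigh(np.cov((Q-mu).T))[1][:,1]
    return mu,(cx,cy,w,h,a),np.degrees(np.arctan2(e[1],e[0])),len(Q)
E
python3 - <<'E'
from h import *
D={}
for n in("scene","top"):
    z=np.load(n+"0.npz");D[n]=(z['p'],cloud(n,z['d']))
W=D['top'][1]
for k,(u,v) in dict(cart=(193,245),purple=(209,270),stand=(217,200),cap=(298,214),grey=(345,229),red=(243,156),blk=(275,156),yel=(241,240),flask=(143,235),mug=(180,168),bottle=(400,188)).items(): print(k,W[v,u].round(3))
c0=W[245,193];s0=W[200,217];k0=W[214,298];g0=W[229,345]
for n in D:
    W=D[n][1];print(n)
    rep('cart',W,box(W,c0,.04,.105,.116)); rep('cart body',W,box(W,c0,.04,.02,.1))
    rep('plate',W,box(W,s0,.05,.074,.086)); rep('foot',W,box(W,s0,.07,.004,.03))
    rep('capdisc',W,box(W,k0,.06,.134,.145)); rep('canister',W,box(W,k0,.07,.03,.125))
    rep('grey',W,box(W,g0,.06,.135,.146))
    print(wing(W,None,k0,.150,.180))
    m=box(W,(k0+g0)/2,.17,.009,.016);print('base',cv2.minAreaRect((W[m][:,:2]*1000).astype(np.float32)))
a=cv2.resize(D['scene'][0][150:280,225:365],None,fx=4,fy=4,interpolation=2)
b=cv2.resize(D['top'][0][180:290,170:380],None,fx=2,fy=2)
cv2.imwrite('pics/crop1.png',a)
E
```

```text
cart [0.457 0.244 0.113]
purple [0.383 0.194 0.115]
stand [0.601 0.181 0.079]
cap [ 0.54  -0.067  0.173]
grey [ 0.501 -0.206  0.141]
red [0.743 0.101 0.084]
blk [ 0.744 -0.001  0.082]
yel [0.477 0.105 0.065]
flask [0.485 0.389 0.129]
mug [0.727 0.319 0.005]
bottle [ 0.625 -0.376  0.14 ]
scene
cart 72 enc 0.4631 0.2484 0.023 med [0.4656 0.2476 0.1083] z [0.106  0.1083 0.1108]
cart body 229 enc 0.467 0.245 0.0214 med [0.4723 0.2363 0.0598] z [0.0239 0.0593 0.0959]
plate 137 enc 0.6077 0.1851 0.0287 med [0.6077 0.1826 0.0787] z [0.0753 0.0789 0.0816]
foot 414 enc 0.6074 0.18 0.0577 med [0.6109 0.177  0.0102] z [0.0051 0.0095 0.0196]
capdisc 266 enc 0.5447 -0.0714 0.0391 med [ 0.5545 -0.0805  0.1391] z [0.1353 0.1392 0.1426]
canister 878 enc 0.5491 -0.0832 0.0582 med [ 0.5677 -0.1026  0.08  ] z [0.0369 0.0787 0.1209]
grey 466 enc 0.5096 -0.2164 0.0423 med [ 0.5101 -0.2177  0.1374] z [0.1355 0.1374 0.14  ]
(array([ 0.54802562, -0.07478223]), (546.0997314453125, -72.13782501220703, 52.14971923828125, 18.594697952270508, 77.00556945800781), np.float64(72.324515452952), 165)
base ((528.15545
[... 301 characters left out ...]
0.0263 med [0.6026 0.1854 0.0801] z [0.0762 0.0801 0.0842]
foot 518 enc 0.6005 0.1795 0.0689 med [0.5959 0.1798 0.0096] z [0.0049 0.0096 0.0146]
capdisc 393 enc 0.5431 -0.0702 0.0464 med [ 0.5393 -0.0699  0.1399] z [0.1349 0.1402 0.1439]
canister 175 enc 0.5371 -0.0771 0.0588 med [ 0.5118 -0.0779  0.0753] z [0.0511 0.0741 0.117 ]
grey 560 enc 0.5055 -0.2145 0.0463 med [ 0.5045 -0.2145  0.1386] z [0.1353 0.1385 0.1423]
(array([ 0.54017952, -0.06916272]), (541.5206909179688, -69.88163757324219, 51.63819885253906, 16.469730377197266, 75.54840850830078), np.float64(75.51889201474327), 119)
base ((542.5328369140625, -147.63693237304688), (289.1486511230469, 218.09738159179688), 75.56756591796875)
```

View pics/crop1.png

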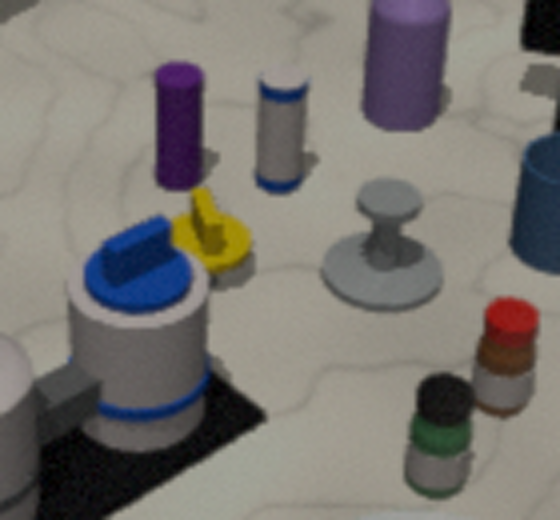

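The crop confirms it: the white cartridge with blue bands is at scene (295,183), and the blue cap sits on the blue-band canister. The purple cylinder and the yellow cap are decoys. The measured heights (0.110, 0.080, 0.14 m) match the given sizes.

- **Cartridge:** (0.462, 0.249)
- **Plate:** (0.605, 0.1855)
- **Cap:** (0.544, -0.071), wing at 75.5°
- **Filter y axis:** about 75°

I'll use one tool yaw with y at -14.5° for both grasps, which keeps the gripper body clear of the flask.

>>> send_rows --motion "0 0.0333 -0.0393 0 0 0 -9.93;0 0.0333 -0.0393 0 0 0 -9.93;0 0.0333 -0.0393 0 0 0 -9.93;0 0.0333 -0.0393 0 0 0 -9.93;0 0.0333 -0.0393 0 0 0 -9.93" --force 20

```text
clock: 0.72
position: [0.3297, 0.4055, 0.2921]
ee_rot: [-1.689, -2.649, 0.0]
force: [0.9, -0.3, 0.6]
width: 0.999
gripper_force: 0.0
```

>>> send_rows --motion "0 0.0333 -0.0393 0 0 0 -9.93;0 0.0333 -0.0393 0 0 0 -9.93;0 0.0333 -0.0393 0 0 0 -9.93;0 0.0333 -0.0393 0 0 0 -9.93;0 0 0 0 0 0 0"

```text
clock: 1.35
position: [0.4644, 0.2458, 0.2923]
ee_rot: [2.49, 1.912, -0.0]
force: [-0.2, 1.2, -0.4]
width: 0.994
gripper_force: 0.0
```

>>> send_rows --motion "0 0 0 0 0 0 0;0 0 0 0 0 0 0"

```text
clock: 1.6
position: [0.4612, 0.251, 0.292]
ee_rot: [-2.48, -1.928, 0.001]
force: [-0.2, -0.5, -0.4]
width: 1.001
gripper_force: 0.0
```

>>> send_rows --motion "0 0.001 -0.002 -0.045 0 0 0;0 0 0 -0.045 0 0 0;0 0 0 -0.045 0 0 0;0 0 0 -0.03 0 0 0;0 0 0 0 0 0 0"

```text
clock: 2.22
position: [0.4613, 0.2481, 0.1255]
ee_rot: [-2.481, -1.927, 0.007]
force: [-0.5, -1.0, 1.8]
width: 1.003
gripper_force: 0.0
```

>>> send_rows --motion "1 0 0 0 0 0 0;1 0 0 0 0 0 0;1 0 0 0 0 0 0;1 0 0 0 0 0 0;1 0 0 0 0 0 0" --force 20

```text
clock: 2.85
position: [0.4631, 0.2479, 0.1274]
ee_rot: [-2.483, -1.925, -0.001]
force: [0.1, -0.3, 0.6]
width: 0.504
gripper_force: 0.0
```

>>> send_rows --motion "1 0 0 0 0 0 0;1 0 0 0 0 0 0"

```text
clock: 3.1
position: [0.463, 0.2479, 0.1273]
ee_rot: [-2.483, -1.925, 0.0]
force: [-1.4, 0.6, 3.1]
width: 0.451
gripper_force: 19.9
```

>>> send_rows --motion "1 0 0 0.02 0 0 0;1 0 0 0.03 0 0 0;1 0 0 0.03 0 0 0;1 0 0 0.03 0 0 0;1 0 0 0 0 0 0"

```text
clock: 3.72
position: [0.464, 0.2482, 0.2388]
ee_rot: [2.483, 1.925, 0.006]
force: [0.1, -1.1, -3.1]
width: 0.451
gripper_force: 19.9
```

>>> send_rows --motion "1 0.028 -0.012 0 0 0 0;1 0.028 -0.012 0 0 0 0;1 0.028 -0.012 0 0 0 0;1 0.028 -0.012 0 0 0 0;1 0.028 -0.0145 0 0 0 0"

```text
clock: 4.35
position: [0.6032, 0.185, 0.2352]
ee_rot: [-2.482, -1.925, 0.004]
force: [-0.1, -0.2, -2.6]
width: 0.45
gripper_force: 19.9
```

>>> send_rows --motion "1 0 0 0 0 0 0;1 0 0 0 0 0 0;1 0 0 0 0 0 0"

```text
clock: 4.72
position: [0.602, 0.1862, 0.2366]
ee_rot: [-2.481, -1.926, 0.002]
force: [-0.2, 0.4, -1.0]
width: 0.457
gripper_force: 19.9
```

```bash
python3 - <<'E'
from h import *
for n in("scene","top"):
    p,d=arm.get_image(n);W=cloud(n,d)
    if n=="scene":
        cv2.imwrite('pics/s2.png',cv2.resize(p[100:260,230:400],None,fx=3,fy=3))
    c=(.604,.186)
    rep(n+' cart',W,box(W,c,.035,.10,.15))
    for z in(.105,.115,.125,.135,.15): rep(str(z),W,box(W,c,.04,z,z+.01))
    rep(n+' plate',W,box(W,c,.045,.074,.086))
print(arm.observe()['position'])
E
```

```text
scene cart 150 enc 0.6058 0.184 0.0214 med [0.6107 0.1739 0.1303] z [0.1117 0.1306 0.1476]
0.105 17 enc 0.6067 0.182 0.0205 med [0.6119 0.1755 0.1119] z [0.1086 0.1118 0.1147]
0.115 41 enc 0.6056 0.1832 0.0209 med [0.6099 0.1731 0.1202] z [0.1152 0.1198 0.1246]
0.125 33 enc 0.6075 0.1807 0.0189 med [0.6117 0.1734 0.1303] z [0.1259 0.1305 0.1341]
0.135 40 enc 0.6064 0.1842 0.0209 med [0.6107 0.1744 0.1403] z [0.1357 0.14   0.1448]
0.15 37 enc 0.6059 0.1825 0.0205 med [0.6116 0.1743 0.1553] z [0.1508 0.1553 0.1598]
scene plate 136 enc 0.607 0.1838 0.0274 med [0.6075 0.1837 0.0788] z [0.0763 0.0788 0.0812]
top cart 22 enc 0.5968 0.1718 0.0138 med [0.595  0.1694 0.1274] z [0.1123 0.1284 0.1462]
0.105 4 enc 0.5973 0.1685 0.0063 med [0.5979 0.1677 0.1122] z [0.1103 0.1125 0.1137]
0.115 6 enc 0.5968 0.1718 0.0138 med [0.5912 0.1717 0.1205] z [0.1186 0.1201 0.1229]
0.125 7 enc 0.596 0.1702 0.0101 med [0.5961 0.1686 0.1314] z [0.1278 0.1304 0.1347]
0.135 few
0.15 few
top plate 60 enc 0.6026 0.1804 0.0252 med [0.5979 0.1711 0.0798] z [0.0761 0.0795 0.0843]
[0.60237769 0.18609769 0.23708008]
```

View pics/s2.png

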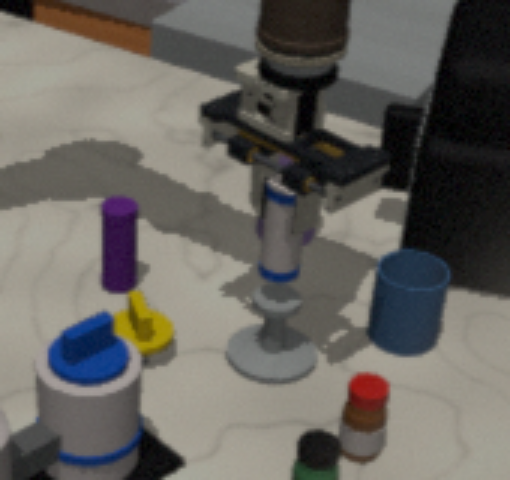

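The cartridge hangs upright over the plate at crop (280,270), with its centre within about 2 mm of the plate's. I'll lower it now.

>>> send_rows --motion "1 0.001 0 -0.012 0 0 0;1 0 0 -0.01 0 0 0;1 0 0 -0.004 0 0 0;1 0 0 -0.002 0 0 0;1 0 0 0 0 0 0"

```text
clock: 5.45
position: [0.6042, 0.1853, 0.2092]
ee_rot: [2.483, 1.925, -0.0]
force: [-0.3, -0.3, -1.4]
width: 0.456
gripper_force: 19.9
```

>>> send_rows --motion "1 0 0 -0.001 0 0 0;1 0 0 0 0 0 0"

```text
clock: 5.7
position: [0.6042, 0.1854, 0.2084]
ee_rot: [2.483, 1.925, 0.0]
force: [0.6, -0.1, -2.0]
width: 0.456
gripper_force: 19.9
```

>>> send_rows --motion "1 0 0 -0.001 0 0 0;1 0 0 0 0 0 0;0.45 0 0 0 0 0 0;0.35 0 0 0 0 0 0;0.3 0 0 0 0 0 0"

```text
clock: 6.32
position: [0.6042, 0.1854, 0.2074]
ee_rot: [2.483, 1.925, 0.0]
force: [-0.6, -0.6, 0.5]
width: 0.684
gripper_force: 0.0
```

>>> send_rows --motion "0.3 0 0 0 0 0 0;0.3 0 0 0 0 0 0;0.3 0 0 0 0 0 0;0.3 0 0 0 0 0 0"

```text
clock: 6.82
position: [0.6041, 0.1853, 0.2072]
ee_rot: [2.483, 1.925, 0.0]
force: [0.3, -0.6, 0.3]
width: 0.7
gripper_force: 0.0
```

```bash
python3 - <<'E'
from h import *
for n in("scene",):
    p,d=arm.get_image(n);W=cloud(n,d)
    c=(.604,.186)
    for z in(.085,.1,.115,.13,.15): rep(str(z),W,box(W,c,.04,z,z+.01))
    rep(n+' plate',W,box(W,c,.045,.074,.083))
E
```

```text
0.085 38 enc 0.6071 0.1837 0.0215 med [0.6119 0.1736 0.0903] z [0.0855 0.0904 0.0944]
0.1 34 enc 0.6102 0.1806 0.0193 med [0.6132 0.1724 0.1053] z [0.101  0.1056 0.1096]
0.115 35 enc 0.6083 0.1814 0.02 med [0.6113 0.1722 0.1198] z [0.116  0.1196 0.124 ]
0.13 38 enc 0.597 0.1819 0.03 med [0.6101 0.1721 0.1347] z [0.1301 0.1352 0.1393]
0.15 51 enc 0.6021 0.1761 0.0375 med [0.6008 0.1763 0.1547] z [0.1506 0.1549 0.1593]
scene plate 64 enc 0.6067 0.1829 0.0269 med [0.6125 0.173  0.0785] z [0.0743 0.0787 0.0824]
```

>>> send_rows --motion "0.3 0 0 0.015 0 0 0;0.3 0 0 0.025 0 0 0;0.3 0 0 0.03 0 0 0;0.3 0 0 0.015 0 0 0;0.3 0 0 0 0 0 0"

```text
clock: 7.5
position: [0.6046, 0.1854, 0.2935]
ee_rot: [2.482, 1.925, 0.004]
force: [0.1, 1.2, -0.9]
width: 0.698
gripper_force: 0.0
```

>>> send_rows --motion "0.3 -0.012 -0.051 0 0 0 0;0.3 -0.012 -0.051 0 0 0 0;0.3 -0.012 -0.051 0 0 0 0;0.3 -0.012 -0.051 0 0 0 0;0.3 -0.012 -0.052 0 0 0 0"

```text
clock: 8.12
position: [0.543, -0.0719, 0.2912]
ee_rot: [-2.482, -1.925, 0.002]
force: [0.9, -0.5, -0.0]
width: 0.704
gripper_force: 0.0
```

>>> send_rows --motion "0.3 0 0 0 0 0 0;0.3 0 0 0 0 0 0;0.3 0 0 0 0 0 0;0.3 0 0 0 0 0 0"

```text
clock: 8.62
position: [0.5443, -0.0694, 0.2919]
ee_rot: [-2.481, -1.927, 0.001]
force: [-0.2, -0.1, 0.6]
width: 0.699
gripper_force: 0.0
```

```bash
python3 - <<'E'
from h import *
s=arm.observe();print(s['position'],s['ee_rot'],s['ft_torque'],s['joints'])
p,d=arm.get_image("scene");W=cloud("scene",d)
cv2.imwrite('pics/s3.png',cv2.resize(p[90:270,180:400],None,fx=3,fy=3))
rep('cart top',W,box(W,(.604,.186),.04,.184,.196));rep('plate',W,box(W,(.604,.186),.045,.074,.083))
print(wing(W,None,(.544,-.071),.150,.180))
E
```

```text
[ 0.54431198 -0.06939104  0.2919004 ] [-2.48057313e+00 -1.92723701e+00  5.26897285e-04] [-0.14466403  0.09598631  0.02732552] [-0.4038308   0.33490653  0.57620879  1.79542046 -0.20539295  1.07169531
 -0.00371691]
cart top 97 enc 0.6079 0.1864 0.023 med [0.6081 0.1839 0.1885] z [0.1855 0.1886 0.1912]
plate 64 enc 0.6079 0.1818 0.0271 med [0.612  0.172  0.0783] z [0.0746 0.0786 0.0817]
(array([ 0.54819573, -0.07490497]), (546.4052124023438, -72.69184112548828, 52.98350524902344, 17.316556930541992, 75.25308227539062), np.float64(72.92723433693871), 169)
```

View pics/s3.png

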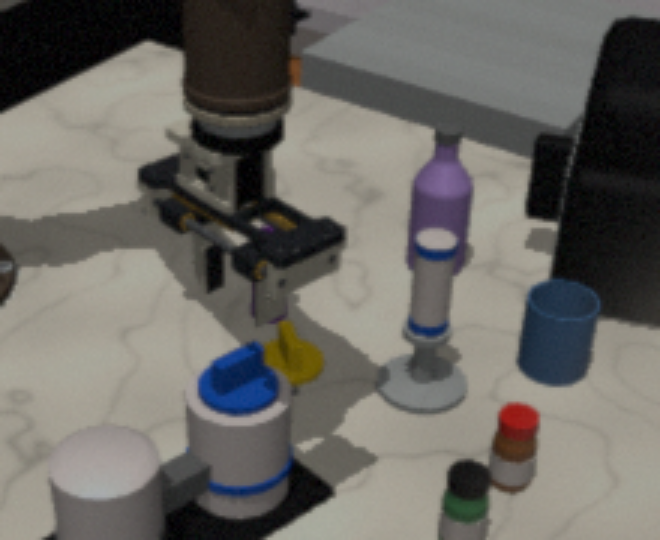

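The cartridge stands upright on the plate at crop (433,285), released. Next is the wing, with the gripper clear above the cap.

>>> send_rows --motion "0.3 0 -0.0015 -0.03 0 0 0;0.3 0 0 -0.025 0 0 0;0.3 0 0 -0.016 0 0 0;0.3 0 0 -0.01 0 0 0;0.3 0 0 0 0 0 0"

```text
clock: 9.3
position: [0.544, -0.0721, 0.211]
ee_rot: [-2.483, -1.925, 0.001]
force: [-0.3, 1.1, -0.3]
width: 0.699
gripper_force: 0.0
```

>>> send_rows --motion "0.6 0 0 0 0 0 0;0.8 0 0 0 0 0 0;1 0 0 0 0 0 0;1 0 0 0 0 0 0;1 0 0 0 0 0 0" --force 25

```text
clock: 9.93
position: [0.5441, -0.0722, 0.2113]
ee_rot: [2.483, 1.925, 0.0]
force: [-1.4, 0.5, 0.3]
width: 0.205
gripper_force: 0.5
```

>>> send_rows --motion "1 0 0 0 0 0 0;1 0 0 0 0 0 0;1 0 0 0 0 0 0"

```text
clock: 10.3
position: [0.544, -0.0722, 0.2113]
ee_rot: [-2.483, -1.925, 0.0]
force: [-2.0, 0.2, 1.0]
width: 0.176
gripper_force: 25.0
```

```bash
python3 -c "
from cell import arm
s=arm.observe();print(s['position'],s['ee_rot'],s['force'],s['ft_torque'],s['width']*92,s['gripper_force'])"
```

```text
[ 0.54400762 -0.07215091  0.21125335] [-2.48280218e+00 -1.92469160e+00  1.81466050e-04] [-1.95529646  0.18634817  1.00694052] [-0.11721832  0.40313554  0.02441213] 16.21737967970697 25.00015676021576
```

The wing is gripped at 16.2 mm. I'll try the positive (counter-clockwise) turn first.

>>> send_rows --motion "1 0 0 0 0 0 3;1 0 0 0 0 0 3;1 0 0 0 0 0 3;1 0 0 0 0 0 3;1 0 0 0 0 0 0"

```text
clock: 10.92
position: [0.5432, -0.0725, 0.2113]
ee_rot: [-2.267, -2.173, 0.002]
force: [-5.2, -0.5, 5.2]
width: 0.174
gripper_force: 25.0
```

```bash
cat > o.py <<'E'
from cell import arm
import numpy as np
s=arm.observe();r=s['ee_rot'];a=np.degrees(2*np.arctan2(r[1],r[0]))-90
print(s['position'].round(4),'yaw',round((a+90)%180-90,2),s['force'].round(2),s['ft_torque'].round(3),s['width']*92,s['gripper_force'],s['joints'][6])
E
python3 o.py
```

```text
[ 0.5432 -0.0725  0.2113] yaw -2.43 [-5.19 -0.5   5.22] [-0.163  1.18  -0.021] 16.006420854364837 25.002576112747192 0.23966005018159564
```

>>> send_rows --motion "1 0 0 0 0 0 3;1 0 0 0 0 0 3;1 0 0 0 0 0 0"

```text
clock: 11.3
position: [0.5431, -0.0723, 0.2113]
ee_rot: [-2.151, -2.287, 0.001]
force: [-5.0, 0.3, 6.5]
width: 0.183
gripper_force: 26.2
```

```bash
python3 o.py
```

```text
[ 0.5431 -0.0723  0.2113] yaw 3.51 [-5.02  0.25  6.46] [ 0.098  1.22  -0.676] 16.845759099116165 26.19654943468049 0.3286617462141739
```

>>> send_rows --motion "1 0 0 0 0 0 3;1 0 0 0 0 0 3;1 0 0 0 0 0 0"

```text
clock: 11.68
position: [0.5431, -0.0716, 0.2112]
ee_rot: [-2.027, -2.396, 0.0]
force: [-4.9, 3.8, 6.5]
width: 0.2
gripper_force: 28.5
```

```bash
python3 o.py
```

```text
[ 0.5431 -0.0716  0.2112] yaw 9.53 [-4.93  3.76  6.54] [ 0.619  1.29  -0.828] 18.410332469551037 28.45459297299385 0.41841727406979373
```

Counter-clockwise hits a stop: the moment reached -0.83 N m at about 20°. So I'll turn clockwise.

>>> send_rows --motion "1 0 0 0 0 0 -5;1 0 0 0 0 0 -5;1 0 0 0 0 0 -5;1 0 0 0 0 0 -5;1 0 0 0 0 0 -5"

```text
clock: 12.3
position: [0.5442, -0.0722, 0.2113]
ee_rot: [2.502, 1.899, 0.0]
force: [-1.1, 0.3, -0.9]
width: 0.17
gripper_force: 24.8
```

>>> send_rows --motion "1 0 0 0 0 0 -5;1 0 0 0 0 0 -5;1 0 0 0 0 0 -5;1 0 0 0 0 0 -5;1 0 0 0 0 0 0"

```text
clock: 12.92
position: [0.5433, -0.0718, 0.2113]
ee_rot: [-2.791, -1.438, 0.002]
force: [-5.0, 1.5, 6.7]
width: 0.169
gripper_force: 24.9
```

```bash
python3 o.py
```

```text
[ 0.5433 -0.0718  0.2113] yaw -35.48 [-4.99  1.46  6.7 ] [0.258 1.309 0.075] 15.562934274142927 24.933494925498962 -0.24943325114389672
```

>>> send_rows --motion "1 0 0 0 0 0 -5;1 0 0 0 0 0 -5;1 0 0 0 0 0 -5;1 0 0 0 0 0 -5;1 0 0 0 0 0 -5"

```text
clock: 13.55
position: [0.5425, -0.0705, 0.2114]
ee_rot: [-3.034, -0.799, 0.005]
force: [-10.7, 8.3, 16.9]
width: 0.172
gripper_force: 25.2
```

>>> send_rows --motion "1 0 0 0 0 0 -5;1 0 0 0 0 0 -5;1 0 0 0 0 0 0;1 0 0 0 0 0 0"

```text
clock: 14.05
position: [0.5421, -0.0694, 0.2115]
ee_rot: [-3.089, -0.537, 0.006]
force: [-12.8, 10.7, 20.6]
width: 0.179
gripper_force: 25.6
```

```bash
python3 o.py
```

```text
[ 0.5421 -0.0694  0.2115] yaw -70.27 [-12.79  10.68  20.56] [2.252 3.063 0.555] 16.493695077689814 25.598761439323425 -0.7513854869935728
```

The sideways load grew because the grip sits about 3 mm off the cap's axis. I'll relieve it along the force and then read the moment again.

>>> send_rows --motion "1 -0.0015 0.0015 0 0 0 0;1 -0.0015 0.0015 0 0 0 0;1 0 0 0 0 0 0;1 0 0 0 0 0 0"

```text
clock: 14.55
position: [0.5411, -0.0689, 0.2112]
ee_rot: [-3.095, -0.534, 0.0]
force: [-1.3, 2.3, 3.0]
width: 0.171
gripper_force: 24.9
```

```bash
python3 o.py
```

```text
[ 0.5411 -0.0689  0.2112] yaw -70.42 [-1.25  2.26  3.04] [0.573 0.553 0.114] 15.759968665183589 24.85344171524048 -0.7577016240439286
```

>>> send_rows --motion "1 0 0.0004 0 0 0 -4;1 0 0.0004 0 0 0 -4;1 0 0 0 0 0 0;1 0 0 0 0 0 0"

```text
clock: 15.05
position: [0.5411, -0.0685, 0.2113]
ee_rot: [3.125, 0.318, 0.0]
force: [-1.8, 0.5, 3.2]
width: 0.173
gripper_force: 24.9
```

```bash
python3 o.py; python3 - <<'E'
from h import *
p,d=arm.get_image("scene");W=cloud("scene",d)
cv2.imwrite('pics/s4.png',cv2.resize(p[130:270,190:340],None,fx=4,fy=4))
print(wing(W,None,(.544,-.071),.150,.172))
E
```

```text
[ 0.5411 -0.0685  0.2113] yaw -78.38 [-1.83  0.53  3.23] [0.198 0.578 0.028] 15.910935514264569 24.852249026298523 -0.8713017135382382
(array([ 0.56111601, -0.07045568]), (557.1178588867188, -67.74530029296875, 48.68038558959961, 29.851154327392578, 78.85618591308594), np.float64(78.36043218246779), 91)
```

View pics/s4.png

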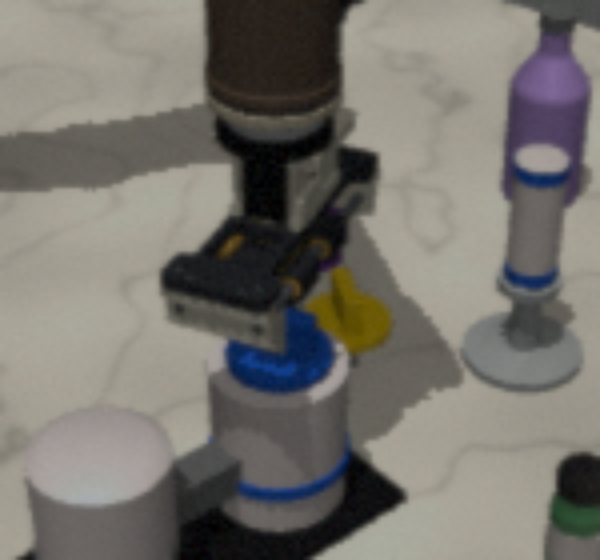

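The cap is still seated and turning freely. The cartridge is still standing, at crop (540,220). I'll turn on in small steps to the loose stop.

>>> send_rows --motion "1 0 0.0002 0 0 0 -2;1 0 0.0002 0 0 0 -2;1 0 0 0 0 0 0"

```text
clock: 15.48
position: [0.541, -0.0691, 0.2113]
ee_rot: [3.133, 0.204, 0.0]
force: [-2.5, -5.1, 2.3]
width: 0.171
gripper_force: 24.9
```

```bash
python3 o.py
```

```text
[ 0.541  -0.0691  0.2113] yaw -82.54 [-2.46 -5.05  2.33] [-1.278  0.652  0.131] 15.70407016183824 24.866250157356262 -0.9297501573793829
```

>>> send_rows --motion "1 0 0.0002 0 0 0 -2;1 0 0.0002 0 0 0 -1;1 0 0 0 0 0 0"

```text
clock: 15.85
position: [0.5409, -0.0692, 0.2114]
ee_rot: [3.137, 0.123, -0.0]
force: [-2.2, -6.0, 2.7]
width: 0.177
gripper_force: 25.3
```

```bash
python3 o.py
```

```text
[ 0.5409 -0.0692  0.2114] yaw -85.5 [-2.21 -6.04  2.7 ] [-1.681  0.766  0.502] 16.318521128782265 25.304520428180695 -0.9716780999544276
```

The stop is at about -83° (0.5 N m). I'll back off 3° and lift.

>>> send_rows --motion "1 0 -0.001 0 0 0 3;1 0 0 0 0 0 0;1 0 0 0.002 0 0 0;1 0 0 0.002 0 0 0;1 0 0 0 0 0 0" --force 30

```text
clock: 16.48
position: [0.5411, -0.0691, 0.2152]
ee_rot: [3.134, 0.205, -0.0]
force: [-1.0, -5.0, -0.7]
width: 0.17
gripper_force: 29.8
```

```bash
python3 o.py
```

```text
[ 0.5411 -0.0691  0.2152] yaw -82.52 [-0.99 -4.99 -0.69] [-1.356  0.337  0.076] 15.613479336513869 29.84958976507187 -0.9336488959787188
```

>>> send_rows --motion "1 0 -0.0005 0.003 0 0 0;1 0 0 0.003 0 0 0;1 0 0 0.003 0 0 0;1 0 0 0.003 0 0 0;1 0 0 0 0 0 0"

```text
clock: 17.1
position: [0.5412, -0.0686, 0.2275]
ee_rot: [-3.134, -0.208, -0.001]
force: [-0.2, 0.6, -0.1]
width: 0.173
gripper_force: 29.8
```

```bash
python3 o.py
```

```text
[ 0.5412 -0.0686  0.2275] yaw -82.4 [-0.2   0.56 -0.1 ] [-0.049  0.278 -0.007] 15.935567405048461 29.845060408115387 -0.9451839001897608
```

>>> send_rows --motion "1 0 0 0.008 0 0 0;1 0 0 0.014 0 0 0;1 0 0 0.018 0 0 0;1 0 0 0.016 0 0 0;1 0 0 0.008 0 0 0"

```text
clock: 17.73
position: [0.5415, -0.0691, 0.2928]
ee_rot: [-3.135, -0.207, -0.003]
force: [0.8, 0.0, -0.6]
width: 0.175
gripper_force: 29.8
```

>>> send_rows --motion "1 0 0 0 0 0 0;1 0 0 0 0 0 0;1 0 0 0 0 0 0;1 0 0 0 0 0 0;1 0 0 0 0 0 0"

```text
clock: 18.35
position: [0.541, -0.0691, 0.2911]
ee_rot: [3.135, 0.207, -0.001]
force: [-1.0, -0.4, -1.5]
width: 0.171
gripper_force: 29.8
```

```bash
python3 o.py; python3 - <<'E'
from h import *
p,d=arm.get_image("scene");W=cloud("scene",d)
cv2.imwrite('pics/s5.png',cv2.resize(p[90:270,180:400],None,fx=3,fy=3))
rep('cart top',W,box(W,(.604,.186),.04,.184,.196));rep('disc',W,box(W,(.541,-.07),.05,.213,.223));rep('low',W,box(W,(.541,-.07),.03,.18,.205))
E
```

```text
[ 0.541  -0.0691  0.2911] yaw -82.44 [-0.99 -0.36 -1.54] [-0.092  0.196 -0.024] 15.717965298673331 29.845343828201294 -1.012154325164673
cart top 94 enc 0.6067 0.1852 0.0228 med [0.608  0.1841 0.1884] z [0.1856 0.1884 0.1907]
disc 262 enc 0.546 -0.0709 0.0379 med [ 0.553  -0.0828  0.2186] z [0.2145 0.2188 0.2211]
low 13 enc 0.5628 -0.0701 0.0071 med [ 0.5644 -0.0693  0.1899] z [0.1864 0.1898 0.1947]
```

View pics/s5.png

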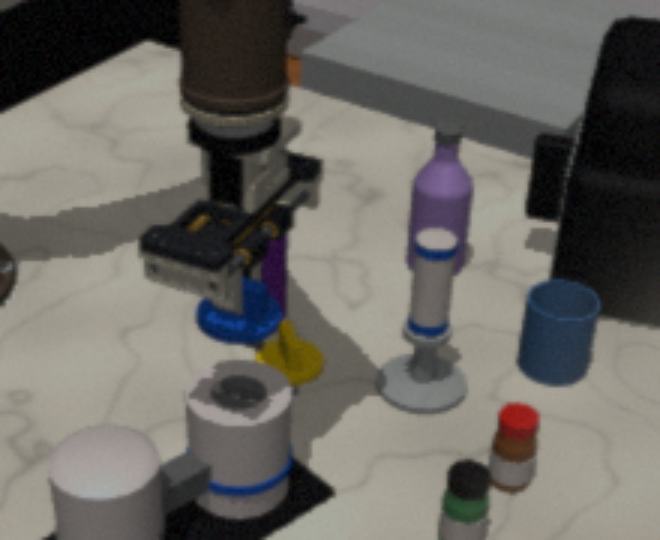

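The cap hangs level in the gripper at crop (238,312), about 80 mm above the open mouth at (238,390). The cartridge still stands on the plate at (433,285), so I'm handing in.

```bash
python3 -c "
from cell import arm
print(arm.sign_off())"
```

```text
the job is handed in; nothing more can be done
None
```

The job is handed in: the cartridge stands released on the drip stand, and the cap, which unscrewed clockwise seen from above, is held about 8 cm above the filter's mouth. The hand-in gave no verdict, so I don't know how it was judged.

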